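# Open the child-resistant flux bottle

### The job

Open the flux bottle that stands in the wooden block: its cap is child-resistant, so push it down and keep it down while you turn it anticlockwise, then lift it off and set it down gently, right way up, in the steel tray. The bottle must stay standing in its block, and the metal pipe foot, the solder reel and the brush must be left where they are.

Things in the scene. Friction and masses are not known exactly. Their poses are not given: they have to be found in the camera images.
- cap_mid (a point): Centre (half-way up, on the axis) of the white ribbed child-resistant cap on the bottle: an upright cylinder 45 mm in diameter, 28.6 mm high, 34 g, flat top with two raised grey arrows pointing anticlockwise. Two pieces: an outer shell, which is all one can touch, over an inner cap screwed to the bottle. Point and axes (z up) belong to the inner cap; the fingers may hide it.
- cap_press (a joint): How far the outer shell is pushed down onto the inner cap (m): 0 at rest, 0.0025 fully down. Sprung: about 10 N to push fully down, 15 N holds it there surely. Only then do its teeth (12 to the turn) mesh with the inner cap. If they meet tip to tip (shell hardly goes down), turn on by about 15 degrees and push down again.
- cap_spin (a joint): Angle of the outer shell relative to the inner cap (rad), growing anticlockwise seen from above, any value at the start. It changes while the shell merely clicks round, not pushed down (either way), and stands still while the shell, pushed down, takes the inner cap along. Turning the inner cap then needs up to 0.25 N m.
- bottle_rim (a point): Centre of the rim of the bottle's neck (29 mm in diameter), under the cap. The short three-start thread lets go once the inner cap has turned 42 to 50 degrees anticlockwise from its start, and stays free to about 100. With tooth play, 75 to 90 degrees of turning at the shell is right. 20 mm of lift then clears the neck; if not yet free, lifting only pulls up the bottle.
- bottle: Square tan plastic bottle, 60 x 60 mm, 100 mm to the shoulder, rim 138 mm above its underside; 0.28 to 0.56 kg. Origin at the centre of its underside, z up. It stands loose in the block's square recess (1 mm play), which keeps it from turning. Cap on: the cap's lower rim is 119 mm, its top 147.6 mm above the origin, and 11 mm are free under the rim.
- block: Dark wooden anti-tip block screwed to the bench, 110 x 110 x 45 mm, with a square recess 62 x 62 mm and 38 mm deep whose floor is 7 mm above the bench. Origin at the centre of its underside.
- tray: Square steel tray fixed to the bench, 130 x 130 mm outside, walls 3 mm thick, rim 14 mm high, floor 3 mm thick. Origin at the centre of its underside on the bench, so the floor's upper face is 3 mm above it.
- foot: Bystander: grey metal organ pipe foot, a cone standing on its wide end, 52 mm in diameter at the bottom, 10 mm at the top, 150 mm high, loose, 0.3 kg. Origin at the centre of its underside.
- reel: Bystander: reel of solder lying flat, 68 mm in diameter, 34 mm high, loose, 0.45 kg. Origin at the centre of its underside.
- brush: Bystander: small flat brush with a wooden handle lying on the bench, 170 mm long along its x axis, 20 mm high, loose. Origin at its middle, on the bench.

How it is judged:
On the way, in this order (a step that is already met when the one before it is completed fails the run):
1. the cap is unscrewed while it is held pushed down: outer shell down by more than 1.5 mm with the inner cap turned more than 0.6 rad relative to the bottle (value of joint cap_press above 0.0015 m and angle between the x axis of cap_mid and the x axis of bottle, either way round above 0.6 rad), for 0.05 s.
2. the cap is lifted off the neck, at least 25 mm up (z of cap_mid in the frame of bottle above 0.1583 m), for 0.05 s.
At the end, for the whole second after the job is handed in: The cap stands right way up (0.12 rad), at rest, flat on the tray's floor (centre within 46 mm of the tray's along each side); the bottle upright in its recess (6 mm, 4 mm of height, 0.08 rad); pipe foot, reel and brush within 30 mm of their starts, the foot standing (x of cap_mid in the frame of tray between -0.046 and 0.046 m and y of cap_mid in the frame of tray between -0.046 and 0.046 m and z of cap_mid in the frame of tray between 0.0135 and 0.0215 m and angle between cap_mid's own z axis and vertical below 0.12 rad and linear speed of cap below 0.02 m/s and horizontal distance between bottle and block below 0.006 m and z of bottle in the frame of block below 0.011 m and angle between bottle's own z axis and vertical below 0.08 rad and distance of each of foot, reel, brush from where it was at the start of the episode below 0.03 m and angle between foot's own z axis and vertical below 0.35 rad); the robot touches nothing.
It fails at once if the bottle is pulled more than 20 mm up in its block, or tipped by more than 0.2 rad (z of bottle in the frame of block above 0.027 m or angle between bottle's own z axis and vertical above 0.2 rad).
It fails at once if the cap is dropped or flung (faster than 0.6 m/s while no finger touches it) (linear speed of cap above 0.6 m/s and contact force between the fingers and cap below 0.05 N).
It fails at once if the pipe foot, the reel or the brush is shoved by more than 30 mm, or the foot tipped (distance of any of foot, reel, brush from where it was at the start of the episode above 0.03 m or angle between foot's own z axis and vertical above 0.35 rad).
It also fails if it takes over 45 s, if anything falls off the work surface, if the arm or the gripper's body presses on something with over 40 N, if the wrist force passes 120 N, or if a joint passes its speed limit or range.

### The arm

A 6-joint arm with a two-finger parallel gripper is mounted at the origin on the work surface. World frame = base frame: x ahead of the robot, y to its left, z up, the work surface at z = 0. Lengths are in m, angles in rad, forces in N, time in s.
With the tool pointing down it reaches from about 0.35 to 0.775 m from the base axis. Payload 5.5 kg.
Tool frame: the origin (TCP) lies midway between the tips of the shut fingers; the grasp point (between the pads) lies env.grasp_offset behind it (env.grasp_offset is the distance from the TCP to the grasp point, in m); z points along the fingers, y is the line along which they close (so a half turn about z gives the same grasp; the last joint's range is limited). The gripper opens to 85 mm and grips with 20 to 120 N. Pads are 22 mm wide; open, the fingers measure 114 mm over their backs; the gripper's body (76 mm by 85 mm) begins 54 mm behind the grasp point. The pads swing forward as they close: fully open they stand 13 mm farther back than shut.
Start: joints at [1.09, 0.313, 0.046, 1.304, 0, 1.431], TCP at [0.192, 0.542, 0.231] pointing down, gripper open.
Joint ranges: [-2.76, 2.76], [-0.86, 1.69], [-1.03, 1.26], [-2.2, 2.34], [-1.47, 1.5], [-3.14, 3.14]. Speed limits (rad/s): [2.57, 2.57, 3.14, 3.14, 3.14, 3.14].

### API

Orientations are given as a unit quaternion [w, x, y, z].
In Python, from workcell import monitor, viewer, order, env gives the robot as it stands.
- The arm moves only by the tool carry_out, never from a script. Its argument "plan" is a list that holds one entry, the list of rows, each a list of 7 numbers: the turn, a rotation vector about the world's x, y, z in rad, then the shift along the world's x, y, z in mm, then the finger opening in mm, from 0 to 85.4. A call has 1 to 20 rows; each row is the pose to reach, as a shift and turn from the pose commanded when the call began; what a row does not reach only later rows make up. A row lasts 1/10 s, in which the tool goes at most 50 mm and 8.59 degrees, less where a joint would pass 70% of its speed; a pose out of reach is approached as far as the arm can. A call with a gripper value outside its range is refused whole. The fingers move at their own pace and stop on an object; "squeeze" is the grip in N (left out, the last holds). Time passes only in rows, so rows that repeat a pose let the fingers close. It gives the time, the measured TCP pose, the force, the opening and the grip force at its end, in the units of the state.
- monitor.get_state(): the state, without advancing time (a new reading comes with each control period).
- viewer.read_camera(name): name is "side" or "top"; returns the picture (420x560x3 uint8, red, green, blue); there is no depth.
- viewer.calibration(name): a dict with "K" (3x3 intrinsics, pixels), "eye" and "rotation" of the camera in the world. Camera axes: x right, y down, z forward; pixel columns grow to the right and rows downward; lengths in m; the calibration is good to about 2 mm. A picture is of the moment at which its call begins. calibration takes no time and is no camera call.
- order.hand_in(): hands the job in; it is judged then, once.
The state is a dict: "clock": time; "joint_pos": joint angles; "qvel": joint speeds; "tau": joint torques, N m; "tcp_pos": TCP position; "orientation": TCP orientation; "wrist_force": force on the tool from outside, world axes, zero at the start; "ft_torque": the same for the moment, N m; "finger_gap": finger opening in m; "grip_force": force on a finger pad.
Only numpy, scipy, OpenCV 4.12 (cv2) and the standard library are available. Lean on these libraries where they do the work, as an engineer would, in place of code of your own. Each camera call takes 0.05 s, during which the arm holds its last target. There are 200 camera calls.

## Working session

There is one attempt and no reset: what is moved stays moved. The work goes in short steps, Python scripts to look and compute and a tool call to move; the robot and the scene stay as the last step left them, time stands still between calls to the robot, and variables do not carry over. Pictures are saved under pics/ and viewed, at most 10 in all, crops included, and the job is handed in when it is done.

Besides the shell and the picture viewer there is one more tool, called after "Request:" by a JSON object that holds its "method" and its "body", one argument or row to a line. carry_out: Moves the arm, as the interface text tells. Its arguments: {"type":"object","properties":{"plan":{"type":"array","items":{"type":"array","items":{"type":"array","items":{"type":"number"}}}},"squeeze":{"type":"number"}},"required":["plan"]}

```bash
mkdir -p pics; python3 - <<'E'
from workcell import monitor, viewer, order, env
import cv2,numpy as np
for n in("side","top"):
    im=viewer.read_camera(n); cv2.imwrite(f"pics/{n}0.png",im[:,:,::-1])
    c=viewer.calibration(n); print(n,{k:np.round(v,4).tolist() for k,v in c.items()})
print(env.grasp_offset); print(monitor.get_state())
E
```

```text
side {'K': [[474.1715, 0.0, 274.6712], [0.0, 474.1715, 205.6687], [0.0, 0.0, 1.0]], 'eye': [0.1724, 0.4771, 0.9296], 'rotation': [0.1247, -0.3275, 0.8825, -0.3135]}
top {'K': [[502.7597, 0.0, 279.8899], [0.0, 502.7597, 214.861], [0.0, 0.0, 1.0]], 'eye': [0.3302, -0.0177, 1.4507], 'rotation': [0.0709, -0.7024, 0.7049, -0.0691]}
0.0187
{'clock': 0.1, 'joint_pos': array([1.09039145e+00, 3.13945415e-01, 4.50817869e-02, 1.30360637e+00,
       2.54500644e-05, 1.43117295e+00]), 'qvel': array([-0.00098507, -0.00252646,  0.00258912, -0.00164896,  0.00028706,
        0.00231463]), 'tau': array([ 2.85175658e-03, -4.81725919e+01,  2.99242830e+01,  1.27364651e-02,
       -1.36044659e-04,  1.24525116e-05]), 'tcp_pos': array([0.19197747, 0.54151494, 0.23048219]), 'orientation': array([-2.67413240e-04,  1.69567405e-01,  9.85518237e-01, -7.93059850e-04]), 'wrist_force': array([-0.0017558 , -0.68181939, -0.35534582]), 'ft_torque': array([ 0.01441469, -0.00359529,  0.0158625 ]), 'grip_force': 0.0, 'finger_gap': 0.08539969870460538}
```

View pics/side0.png

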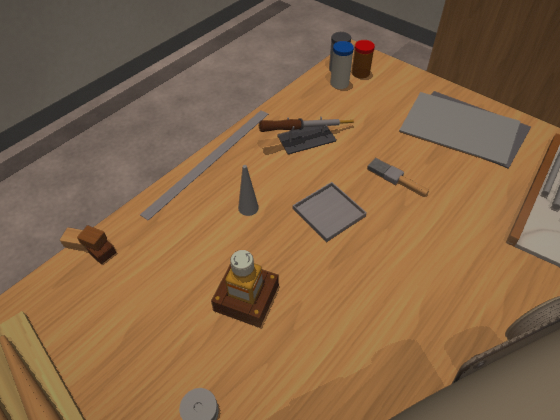

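View pics/top0.png

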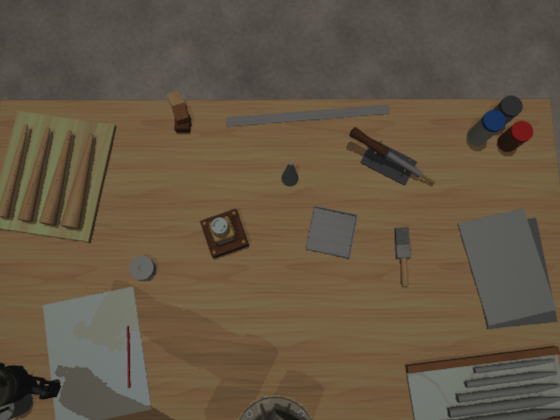

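The side view shows the cap at about (242,262), the tray at (329,211), the foot at (248,190) and the block at (246,292). The top view shows the cap at (221,226), the tray at (331,232) and the foot at (290,175). Next I'll measure with masks.

```bash
cat > h.py <<'E'
import numpy as np,cv2
from scipy.spatial.transform import Rotation as R
from workcell import monitor, viewer, order, env
def cam(n):
    c=viewer.calibration(n); q=np.array(c["rotation"])
    M=R.from_quat(q[[1,2,3,0]]).as_matrix() if q.size==4 else q
    return np.array(c["K"]),np.array(c["eye"]),M
def ray(n,px):
    K,e,M=cam(n); d=M@np.linalg.inv(K)@np.array([px[0],px[1],1.]); return e,d/np.linalg.norm(d)
def onz(n,px,z):
    e,d=ray(n,px); return e+d*(z-e[2])/d[2]
def proj(n,p):
    K,e,M=cam(n); v=K@M.T@(np.array(p)-e); return v[:2]/v[2]
def tri(pa,pb):
    A=np.zeros((3,3));b=np.zeros(3)
    for n,p in(("side",pa),("top",pb)):
        e,d=ray(n,p);P=np.eye(3)-np.outer(d,d);A+=P;b+=P@e
    return np.linalg.solve(A,b)
def blobs(n,im,roi,f):
    x0,y0,x1,y1=roi; m=np.zeros(im.shape[:2],np.uint8)
    m[y0:y1,x0:x1]=f(im[y0:y1,x0:x1].astype(int))*255
    cs,_=cv2.findContours(m,cv2.RETR_EXTERNAL,cv2.CHAIN_APPROX_NONE)
    return max(cs,key=cv2.contourArea)
E
python3 - <<'E'
from h import *
S=cv2.imread("pics/side0.png")[:,:,::-1];T=cv2.imread("pics/top0.png")[:,:,::-1]
sat=lambda a:a.max(2)-a.min(2)
for n,im,caproi,tray in(("side",S,(222,245,262,285),(285,178,372,242)),("top",T,(205,212,240,245),(300,200,362,262))):
    c=blobs(n,im,caproi,lambda a:(sat(a)<45)&(a.min(2)>110)); print(n,"cap",cv2.boundingRect(c),cv2.contourArea(c),np.round(onz(n,cv2.minEnclosingCircle(c)[0],.1546 if n=="top" else .14),4))
    c=blobs(n,im,tray,lambda a:(sat(a)<35)); r=cv2.minAreaRect(c); print("tray",r,np.round(onz(n,r[0],.012),4)); 
    print(np.round([onz(n,p,.012)[:2] for p in cv2.boxPoints(r)],4).tolist())
a=cv2.resize(S[235:330,200:295],None,fx=4,fy=4,interpolation=2);b=cv2.resize(T[190:285,180:275],None,fx=4,fy=4,interpolation=2)
cv2.imwrite("pics/crop0.png",np.hstack([a,b])[:,:,::-1])
E
```

```text
side cap (231, 250, 22, 19) 283.0 [0.5671 0.1411 0.14  ]
tray ((329.25, 210.25001525878906), (58.68986129760742, 48.08325958251953), 45.0) [ 0.5652 -0.1599  0.012 ]
[[0.6442, -0.1086], [0.65, -0.2566], [0.4874, -0.2104], [0.4907, -0.075]]
top cap (212, 218, 15, 15) 97.0 [0.5637 0.1451 0.1546]
tray ((331.4584045410156, 231.69967651367188), (46.216033935546875, 45.563377380371094), 11.768290519714355) [ 0.5691 -0.1638  0.012 ]
[[0.5181, -0.0841], [0.6495, -0.113], [0.6208, -0.2445], [0.4904, -0.2135]]
```

View pics/crop0.png

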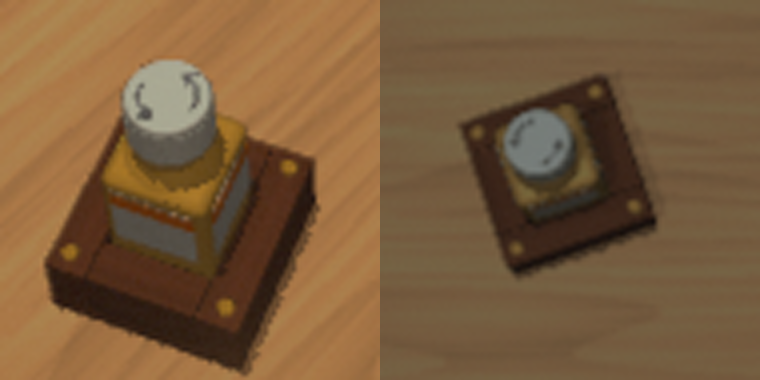

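```bash
python3 - <<'E'
from h import *
st=(242.5,258.75);tp=(219.5,225.75)
print("tri",tri(st,tp),"side",onz("side",st,.1546),"top",onz("top",tp,.1546))
for n,cs,o in(("top",[(225,75),(82,124),(135,272),(275,222)],(180,190)),("side",[(315,158),(240,335),(47,263),(122,128)],(200,235))):
    P=np.array([onz(n,(x/4+o[0],y/4+o[1]),.045) for x,y in cs]); print(n,P.mean(0),np.round(P,3)[:,:2].tolist())
t=onz("top",(331.3,232),.014); print("tray top",t)
print("tray side",np.mean([onz("side",p,.014) for p in((331,185),(365,213),(329,237.5),(293,210))],0))
print("foot",onz("side",(248,207),0),"reel",onz("top",(142,267),.034))
print(monitor.get_state()["clock"])
E
```

```text
tri [0.56219214 0.14350279 0.15088552] side [0.55953737 0.14476077 0.1546    ] top [0.56226925 0.14347438 0.1546    ]
top [0.56051187 0.14163573 0.045     ] [[0.631, 0.11], [0.596, 0.211], [0.49, 0.171], [0.525, 0.073]]
side [0.55659487 0.15005101 0.045     ] [[0.527, 0.076], [0.488, 0.179], [0.592, 0.214], [0.62, 0.13]]
tray top [ 0.56786416 -0.16308754  0.014     ]
tray side [ 0.56292018 -0.15747681  0.014     ]
foot [ 0.73337267 -0.04360972  0.        ] reel [0.46661536 0.37451444 0.034     ]
0.1
```

Request:
{"method": "carry_out", "body": {
  "plan": [
    [[0, 0, 0, 30, -33, 10, 85.4], [0, 0, 0, 62, -66, 10, 85.4], [0, 0, 0, 93, -100, 10, 85.4], [0, 0, 0, 124, -133, 10, 85.4], [0, 0, 0, 155, -167, 10, 85.4], [0, 0, 0, 186, -200, 10, 85.4], [0, 0, 0, 217, -233, 10, 85.4], [0, 0, 0, 248, -267, 10, 85.4], [0, 0, 0, 279, -300, 10, 85.4], [0, 0, 0, 310, -333, 10, 85.4], [0, 0, 0, 340, -367, 10, 85.4], [0, 0, 0, 360, -388, 5, 85.4], [0, 0, 0, 369, -397, 0, 85.4], [0, 0, 0, 369, -397, -20, 85.4], [0, 0, 0, 369, -397, -30, 85.4], [0, 0, 0, 369, -397, -30, 85.4]]
  ],
  "squeeze": 90
}}

```text
clock: 1.7
tcp_pos: [0.5593, 0.1454, 0.1992]
orientation: [-0.002, 0.169, 0.986, -0.0]
wrist_force: [-0.3, -0.9, 0.3]
finger_gap: 0.0854
grip_force: 0.0
```

```bash
python3 - <<'E'
from h import *
S=viewer.read_camera("side");T=viewer.read_camera("top");s=monitor.get_state()
print(s["clock"],s["tcp_pos"],s["orientation"],s["wrist_force"],s["joint_pos"])
for n in("side","top"): print(n,proj(n,s["tcp_pos"]),proj(n,[.561,.144,.1546]))
a=cv2.resize(S[190:325,180:305],None,fx=3,fy=3);b=cv2.resize(T[160:295,160:285],None,fx=3,fy=3)
cv2.imwrite("pics/c1.png",np.hstack([a,b])[:,:,::-1])
E
```

```text
1.8 [0.56053349 0.1457101  0.20141485] [-3.58129304e-04  1.68975740e-01  9.85620145e-01  6.15599094e-06] [ 0.47107173 -0.60221931  0.54087774] [ 1.15634970e-01  3.31463674e-01 -1.66022917e-03  1.23835624e+00
  2.13487651e-04  4.55215664e-01]
side [240.0743143 245.0047629] [242.22335775 258.08643508]
top [216.36580471 223.17267986] [219.28940457 226.22800424]
```

View pics/c1.png

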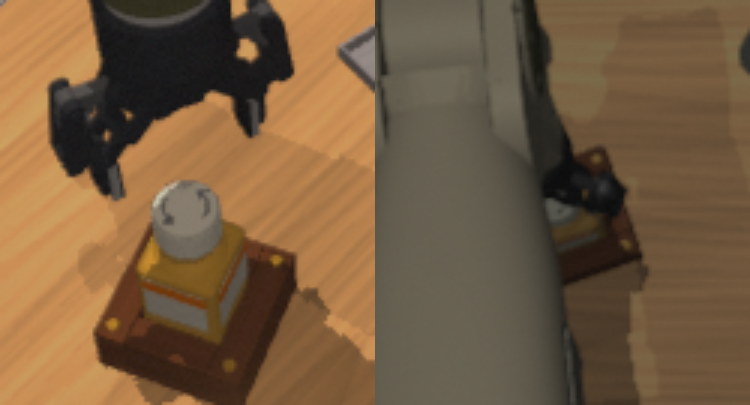

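The fingertips straddle the cap (tips at about (220,255) and (263,234), cap top at (242,258) in the side view). I'll descend and close.

Request:
{"method": "carry_out", "body": {
  "plan": [
    [[0, 0, 0, 0, -2, -20, 85.4], [0, 0, 0, 0, -2, -40, 85.4], [0, 0, 0, 0, -2, -60, 85.4], [0, 0, 0, 0, -2, -75, 85.4], [0, 0, 0, 0, -2, -80, 85.4], [0, 0, 0, 0, -2, -80, 85.4], [0, 0, 0, 0, -2, -80, 65], [0, 0, 0, 0, -2, -80, 55], [0, 0, 0, 0, -2, -80, 50], [0, 0, 0, 0, -2, -80, 48]]
  ],
  "squeeze": 30
}}

```text
clock: 2.8
tcp_pos: [0.5619, 0.1433, 0.1221]
orientation: [0.001, 0.17, 0.986, 0.001]
wrist_force: [0.6, 0.9, 0.2]
finger_gap: 0.0481
grip_force: 0.8
```

```bash
python3 - <<'E'
from h import *
S=viewer.read_camera("side");s=monitor.get_state()
print(s["clock"],s["tcp_pos"],s["orientation"],s["wrist_force"],s["finger_gap"],proj("side",s["tcp_pos"]))
cv2.imwrite("pics/c2.png",cv2.resize(S[210:310,190:290],None,fx=5,fy=5,interpolation=2)[:,:,::-1])
E
```

```text
2.85 [0.56184571 0.14331519 0.12204634] [7.33538302e-04 1.69513355e-01 9.85527431e-01 6.05424422e-04] [0.43070061 0.90223519 1.15623204] 0.04823499258353343 [243.25511144 266.59709596]
```

View pics/c2.png

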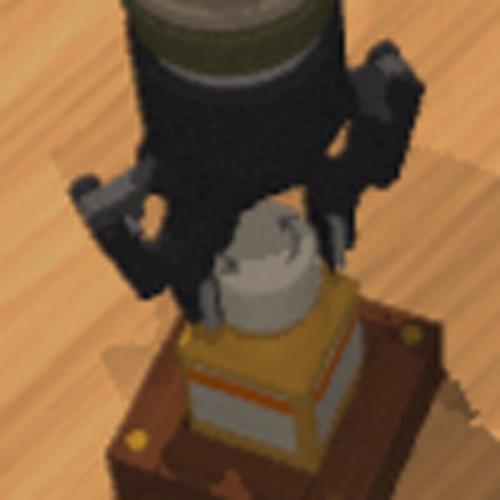

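The pads sit either side of the cap, left one at about (210,300) and right one at about (340,240) in the crop, at the right height. Next I'll grip firmly.

Request:
{"method": "carry_out", "body": {
  "plan": [
    [[0, 0, 0, 0, 0, 0, 35], [0, 0, 0, 0, 0, 0, 35], [0, 0, 0, 0, 0, 0, 35], [0, 0, 0, 0, 0, -2, 35], [0, 0, 0, 0, 0, -2, 35]]
  ],
  "squeeze": 90
}}

```text
clock: 3.35
tcp_pos: [0.5622, 0.1435, 0.1206]
orientation: [0.001, 0.169, 0.986, 0.001]
wrist_force: [0.3, 3.3, 7.9]
finger_gap: 0.0435
grip_force: 91.4
```

Request:
{"method": "carry_out", "body": {
  "plan": [
    [[0, 0, 0, 0, 0, -1, 35], [0, 0, 0, 0, 0, -2, 35], [0, 0, 0, 0, 0, -2, 35], [0, 0, 0, 0, 0, -2, 35]]
  ]
}}

```text
clock: 3.75
tcp_pos: [0.5624, 0.1437, 0.1196]
orientation: [0.002, 0.169, 0.986, 0.001]
wrist_force: [-0.4, 3.9, 12.7]
finger_gap: 0.0434
grip_force: 91.6
```

Request:
{"method": "carry_out", "body": {
  "plan": [
    [[0, 0, 0, 0, 0, -2, 35], [0, 0, 0, 0, 0, -3, 35], [0, 0, 0, 0, 0, -3, 35]]
  ]
}}

```text
clock: 4.05
tcp_pos: [0.5627, 0.144, 0.1191]
orientation: [0.003, 0.169, 0.986, 0.002]
wrist_force: [-5.6, 3.3, 26.7]
finger_gap: 0.0434
grip_force: 93.3
```

Stiff stop after about 2.9 mm, so the teeth are meshed. I'll start turning.

Request:
{"method": "carry_out", "body": {
  "plan": [
    [[0, 0, 0.1, 0, 0, 0, 35], [0, 0, 0.2, 0, 0, 0, 35], [0, 0, 0.3, 0, 0, 0, 35], [0, 0, 0.4, 0, 0, 0, 35], [0, 0, 0.4, 0, 0, 0, 35]]
  ]
}}

```text
clock: 4.55
tcp_pos: [0.5634, 0.144, 0.119]
orientation: [0.004, -0.031, 1.0, 0.001]
wrist_force: [-4.6, 4.9, 25.4]
finger_gap: 0.0432
grip_force: 93.1
```

```bash
python3 - <<'E'
from h import *
s=monitor.get_state();print({k:np.round(v,3) for k,v in s.items()})
E
```

```text
{'clock': np.float64(4.55), 'joint_pos': array([ 1.110e-01,  3.750e-01, -1.470e-01,  1.042e+00,  1.000e-03,
        5.000e-02]), 'qvel': array([ 0.001,  0.   , -0.002, -0.   , -0.005,  0.064]), 'tau': array([ -2.588, -35.55 ,  20.45 ,  -1.683,  -1.211,  -0.649]), 'tcp_pos': array([0.563, 0.144, 0.119]), 'orientation': array([ 0.004, -0.031,  1.   ,  0.001]), 'wrist_force': array([-4.641,  4.86 , 25.354]), 'ft_torque': array([ 0.752,  0.866, -0.064]), 'grip_force': np.float64(93.079), 'finger_gap': np.float64(0.043)}
```

Request:
{"method": "carry_out", "body": {
  "plan": [
    [[0, 0, 0.1, 0, 0, 0, 35], [0, 0, 0.2, 0, 0, 0, 35], [0, 0, 0.3, 0, 0, 0, 35], [0, 0, 0.4, 0, 0, 0, 35], [0, 0, 0.5, 0, 0, 0, 35], [0, 0, 0.6, 0, 0, 0, 35], [0, 0, 0.7, 0, 0, 0, 35], [0, 0, 0.8, 0, 0, 0, 35], [0, 0, 0.9, 0, 0, 0, 35], [0, 0, 1.0, 0, 0, 0, 35], [0, 0, 1.0, 0, 0, 0, 35]]
  ]
}}

```text
clock: 5.65
tcp_pos: [0.564, 0.1443, 0.1191]
orientation: [0.004, -0.506, 0.862, -0.001]
wrist_force: [-1.7, 4.9, 22.7]
finger_gap: 0.0435
grip_force: 92.9
```

```bash
python3 - <<'E'
from h import *
S=viewer.read_camera("side");s=monitor.get_state();print({k:np.round(v,3) for k,v in s.items()})
cv2.imwrite("pics/c3.png",cv2.resize(S[210:310,190:290],None,fx=5,fy=5,interpolation=2)[:,:,::-1])
E
```

```text
{'clock': np.float64(5.7), 'joint_pos': array([ 0.112,  0.375, -0.146,  1.041,  0.002, -0.949]), 'qvel': array([ 0.001, -0.001,  0.   , -0.004, -0.009,  0.016]), 'tau': array([ -2.953, -36.114,  19.942,  -0.93 ,  -1.513,  -0.221]), 'tcp_pos': array([0.564, 0.144, 0.119]), 'orientation': array([ 0.004, -0.506,  0.863, -0.001]), 'wrist_force': array([-2.226,  5.367, 24.24 ]), 'ft_torque': array([ 0.997,  0.562, -0.084]), 'grip_force': np.float64(92.946), 'finger_gap': np.float64(0.044)}
```

View pics/c3.png

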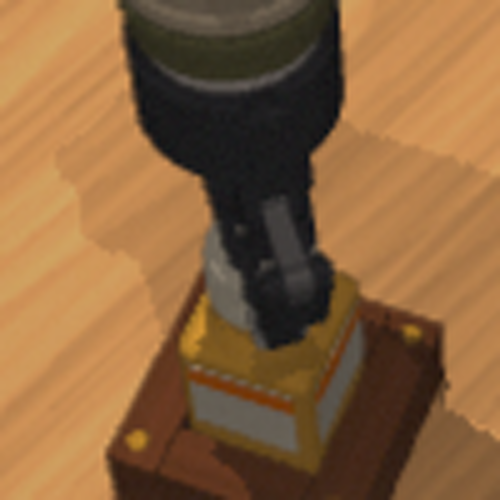

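The gripper has turned with the cap and the bottle is still square in its block. I'll lift a little and check the weight.

Request:
{"method": "carry_out", "body": {
  "plan": [
    [[0, 0, 0, 0, 0, 4, 35], [0, 0, 0, 0, 0, 8, 35], [0, 0, 0, 0, 0, 12, 35], [0, 0, 0, 0, 0, 15, 35], [0, 0, 0, 0, 0, 15, 35], [0, 0, 0, 0, 0, 15, 35]]
  ]
}}

```text
clock: 6.3
tcp_pos: [0.5607, 0.1428, 0.1287]
orientation: [-0.001, -0.505, 0.863, 0.0]
wrist_force: [-0.0, 1.4, 0.6]
finger_gap: 0.0433
grip_force: 91.4
```

No bottle weight on the wrist, so the cap is free. I'll lift it clear.

Request:
{"method": "carry_out", "body": {
  "plan": [
    [[0, 0, 0, 0, 0, 5, 35], [0, 0, 0, 0, 0, 10, 35], [0, 0, 0, 0, 0, 18, 35], [0, 0, 0, 0, 0, 30, 35], [0, 0, 0, 0, 0, 45, 35], [0, 0, 0, 0, 0, 60, 35], [0, 0, 0, 0, 0, 70, 35], [0, 0, 0, 0, 0, 70, 35], [0, 0, 0, 0, 0, 70, 35]]
  ]
}}

```text
clock: 7.2
tcp_pos: [0.5613, 0.1429, 0.1995]
orientation: [0.0, -0.505, 0.863, -0.0]
wrist_force: [-0.2, -0.6, -1.0]
finger_gap: 0.0433
grip_force: 91.3
```

```bash
python3 - <<'E'
from h import *
S=viewer.read_camera("side");s=monitor.get_state();print({k:np.round(v,3) for k,v in s.items()})
cv2.imwrite("pics/c4.png",cv2.resize(S[170:320,180:330],None,fx=4,fy=4,interpolation=2)[:,:,::-1])
E
```

```text
{'clock': np.float64(7.25), 'joint_pos': array([ 0.111,  0.332, -0.007,  1.232, -0.   , -0.948]), 'qvel': array([ 0.001,  0.008, -0.013, -0.002,  0.001,  0.   ]), 'tau': array([ 5.0000e-03, -4.9613e+01,  3.0174e+01,  0.0000e+00, -1.0000e-03,
        0.0000e+00]), 'tcp_pos': array([0.561, 0.143, 0.199]), 'orientation': array([-0.   , -0.505,  0.863,  0.   ]), 'wrist_force': array([-0.063, -0.283, -0.399]), 'ft_torque': array([0.017, 0.004, 0.017]), 'grip_force': np.float64(91.335), 'finger_gap': np.float64(0.043)}
```

View pics/c4.png

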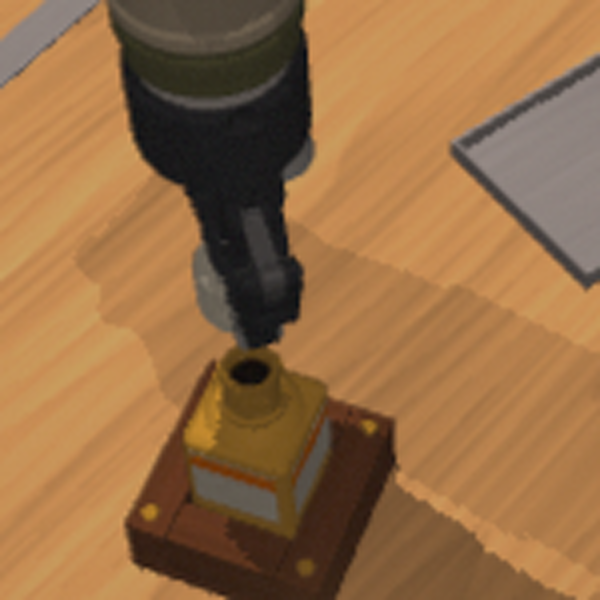

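Cap off; bottle seated with its neck at (250,372) in the crop. I'll carry the cap to the tray and stop above it.

Request:
{"method": "carry_out", "body": {
  "plan": [
    [[0, 0, 0, 0, -10, 0, 35], [0, 0, 0, 1, -30, 0, 35], [0, 0, 0, 1, -60, 0, 35], [0, 0, 0, 2, -90, 0, 35], [0, 0, 0, 2, -120, 0, 35], [0, 0, 0, 3, -150, 0, 35], [0, 0, 0, 3, -180, 0, 35], [0, 0, 0, 4, -210, 0, 35], [0, 0, 0, 4, -240, 0, 35], [0, 0, 0, 5, -270, 0, 35], [0, 0, 0, 5, -293, 0, 35], [0, 0, 0, 5, -303, -10, 35], [0, 0, 0, 5, -303, -40, 35], [0, 0, 0, 5, -303, -75, 35], [0, 0, 0, 5, -303, -110, 35], [0, 0, 0, 5, -303, -140, 35], [0, 0, 0, 5, -303, -160, 35], [0, 0, 0, 5, -303, -170, 35], [0, 0, 0, 5, -303, -170, 35]]
  ]
}}

```text
clock: 9.15
tcp_pos: [0.5645, -0.159, 0.0272]
orientation: [-0.001, -0.505, 0.863, 0.002]
wrist_force: [-0.4, -0.2, -0.6]
finger_gap: 0.0435
grip_force: 91.3
```

```bash
python3 - <<'E'
from h import *
S=viewer.read_camera("side");s=monitor.get_state();print({k:np.round(v,3) for k,v in s.items()})
cv2.imwrite("pics/c5.png",cv2.resize(S[140:260,260:400],None,fx=5,fy=5,interpolation=2)[:,:,::-1])
E
```

```text
{'clock': np.float64(9.2), 'joint_pos': array([-0.412,  0.474, -0.238,  0.861,  0.   , -1.471]), 'qvel': array([-0.001, -0.021,  0.033,  0.009, -0.001,  0.   ]), 'tau': array([-1.3000e-02, -5.1008e+01,  2.4428e+01, -5.9000e-02, -1.0000e-03,
       -0.0000e+00]), 'tcp_pos': array([ 0.566, -0.16 ,  0.029]), 'orientation': array([-0.   , -0.505,  0.863,  0.001]), 'wrist_force': array([0.256, 0.141, 0.116]), 'ft_torque': array([ 0.033, -0.034, -0.018]), 'grip_force': np.float64(91.34), 'finger_gap': np.float64(0.043)}
```

View pics/c5.png

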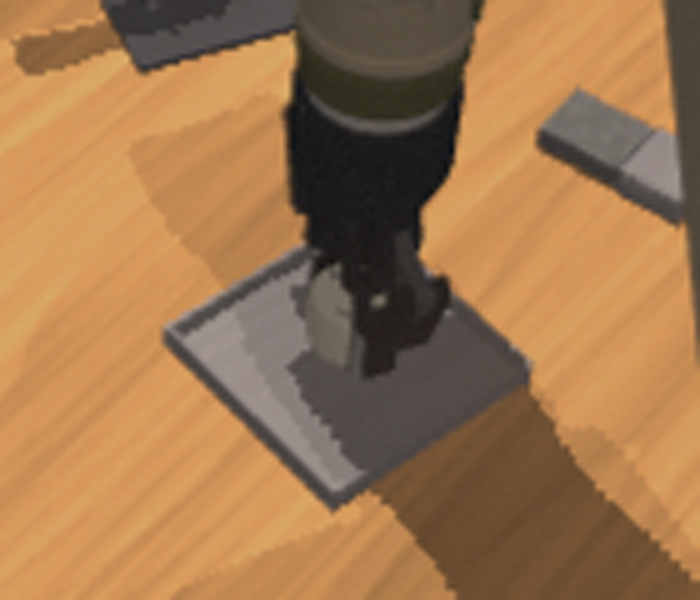

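The cap is over the tray's middle at about (345,320) in the crop. I'll lower it gently.

Request:
{"method": "carry_out", "body": {
  "plan": [
    [[0, 0, 0, 0, 0, -7, 35], [0, 0, 0, 0, 0, -14, 35], [0, 0, 0, 0, 0, -20, 35], [0, 0, 0, 0, 0, -23, 35], [0, 0, 0, 0, 0, -25, 35], [0, 0, 0, 0, 0, -26, 35], [0, 0, 0, 0, 0, -26, 35]]
  ]
}}

```text
clock: 9.9
tcp_pos: [0.5663, -0.1601, 0.0033]
orientation: [0.0, -0.505, 0.863, 0.0]
wrist_force: [0.1, 0.1, -0.7]
finger_gap: 0.0433
grip_force: 91.3
```

Request:
{"method": "carry_out", "body": {
  "plan": [
    [[0, 0, 0, 0, 0, -1, 35], [0, 0, 0, 0, 0, -2, 35], [0, 0, 0, 0, 0, -2, 35], [0, 0, 0, 0, 0, -2, 35]]
  ]
}}

```text
clock: 10.3
tcp_pos: [0.5662, -0.1601, 0.0014]
orientation: [0.0, -0.505, 0.863, 0.0]
wrist_force: [-0.1, 0.8, -0.2]
finger_gap: 0.0434
grip_force: 91.3
```

Request:
{"method": "carry_out", "body": {
  "plan": [
    [[0, 0, 0, 0, 0, -1, 35], [0, 0, 0, 0, 0, -2, 35], [0, 0, 0, 0, 0, -2, 35], [0, 0, 0, 0, 0, -2, 35]]
  ]
}}

```text
clock: 10.7
tcp_pos: [0.5663, -0.1601, 0.0012]
orientation: [0.0, -0.505, 0.863, -0.0]
wrist_force: [-4.3, 1.5, 13.1]
finger_gap: 0.0436
grip_force: 98.5
```

Contact. I'll ease off and open slowly.

Request:
{"method": "carry_out", "body": {
  "plan": [
    [[0, 0, 0, 0, 0, 1, 35], [0, 0, 0, 0, 0, 1.5, 35], [0, 0, 0, 0, 0, 1.5, 45], [0, 0, 0, 0, 0, 1.5, 47], [0, 0, 0, 0, 0, 1.5, 49], [0, 0, 0, 0, 0, 1.5, 52], [0, 0, 0, 0, 0, 1.5, 56], [0, 0, 0, 0, 0, 1.5, 60], [0, 0, 0, 0, 0, 1.5, 64], [0, 0, 0, 0, 0, 1.5, 64]]
  ],
  "squeeze": 25
}}

```text
clock: 11.7
tcp_pos: [0.5662, -0.16, 0.0008]
orientation: [-0.0, -0.505, 0.863, 0.0]
wrist_force: [-0.2, -0.6, 0.4]
finger_gap: 0.0637
grip_force: 0.0
```

Request:
{"method": "carry_out", "body": {
  "plan": [
    [[0, 0, 0, 0, 0, 5, 64], [0, 0, 0, 0, 0, 15, 64], [0, 0, 0, 0, 0, 30, 64], [0, 0, 0, 0, 0, 50, 64], [0, 0, 0, 0, 0, 80, 64], [0, 0, 0, 0, 0, 110, 64], [0, 0, 0, 0, 0, 140, 64], [0, 0, 0, 0, 0, 160, 64], [0, 0, 0, 0, 0, 160, 64], [0, 0, 0, 0, 0, 160, 64]]
  ]
}}

```text
clock: 12.7
tcp_pos: [0.5665, -0.1602, 0.1616]
orientation: [0.0, -0.505, 0.863, -0.001]
wrist_force: [-0.2, 0.2, -0.4]
finger_gap: 0.064
grip_force: 0.0
```

```bash
python3 - <<'E'
from h import *
S=viewer.read_camera("side");s=monitor.get_state();print({k:np.round(v,3) for k,v in s.items()})
cv2.imwrite("pics/c6.png",cv2.resize(S[130:330,200:440],None,fx=3,fy=3,interpolation=2)[:,:,::-1])
E
```

```text
{'clock': np.float64(12.75), 'joint_pos': array([-0.412,  0.367, -0.052,  1.152,  0.   , -1.471]), 'qvel': array([ 0.002,  0.017, -0.019, -0.001,  0.   , -0.001]), 'tau': array([ 1.6000e-02, -5.1346e+01,  2.9833e+01, -1.7000e-02,  0.0000e+00,
        0.0000e+00]), 'tcp_pos': array([ 0.566, -0.16 ,  0.16 ]), 'orientation': array([-0.   , -0.505,  0.863,  0.   ]), 'wrist_force': array([-0.276,  0.231, -0.575]), 'ft_torque': array([-0.005,  0.04 , -0.04 ]), 'grip_force': np.float64(0.0), 'finger_gap': np.float64(0.064)}
```

View pics/c6.png

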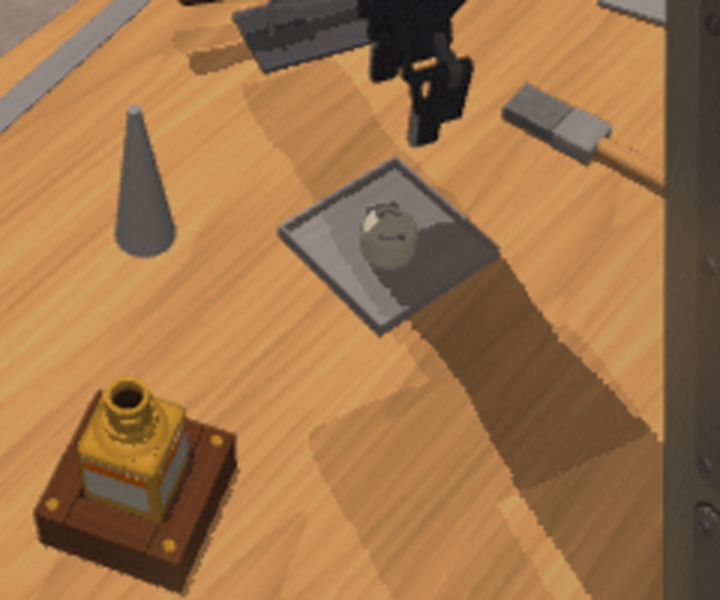

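The cap stands upright mid-tray at (388,236) in the crop. The bottle is seated with its neck at (130,395), and the foot and brush are where they were. I'm handing in.

```bash
python3 -c "
from workcell import order
print(order.hand_in())"
```

```text
the job is handed in; nothing more can be done
None
```

The job is handed in, with no verdict returned: the cap was unscrewed while held down, lifted off and set upright in the middle of the tray; in the last picture the bottle is seated in its block and the foot and brush look unmoved, while the reel was out of that view and the arm never worked near it.

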